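# Clear the foil reel and tighten the engraving chuck

### The arm

A 6-joint arm with a two-finger parallel gripper is mounted at the origin on the work surface. World frame = base frame: x ahead of the robot, y to its left, z up, the work surface at z = 0. Lengths are in m, angles in rad, forces in N, time in s.
With the tool pointing down it reaches from about 0.325 to 1 m from the base axis. Payload 5.1 kg.
Tool frame: the origin (TCP) lies on the centre line of the jaws, within the pads' length; the fingertips stand 19 mm ahead of it and the grasp point (between the pads) is the TCP (manip.tip_reach is the distance from the TCP to the fingertips, in m); x points along the fingers, y is the direction in which the jaws open and shut, and the axes are right-handed (so a half turn about x gives the same grasp; the last joint's range is limited). The gripper opens to 85 mm and grips with 20 to 120 N. Pads are 22 mm wide; open, the fingers measure 114 mm over their backs; the gripper's body (76 mm by 85 mm) begins 54 mm behind the grasp point. The pads swing forward as they close: fully open they stand 13 mm farther back than shut.
Start: joints at [1.143, 0.124, 1.65, -0, 1.367, -0.083], TCP at [0.22, 0.612, 0.25] pointing down, gripper open.
Joint ranges: [-2.61, 2.61], [-1.02, 2.33], [0.03, 2.71], [-1.35, 4.49], [0.32, 2.68], [-2.91, 2.91]. Speed limits (rad/s): [2.57, 2.57, 3.14, 3.14, 3.14, 3.14].

### API

Orientations are given as a rotation vector (axis times angle).
In Python, from plant import manip, claw, planner, get_state, vision, workorder gives the robot as it stands. Calls block until the motion is done:
- manip.reach(position, orientation): joint-space move of the TCP to a pose.
- manip.servo_line(position, max_speed=0.15, ori=None, f_stop=None): straight line of the TCP; ori=None keeps the orientation; max_speed is the mean speed in m/s. With f_stop (N) it stops when the force on the tool has changed by that much, and returns True; else False.
- manip.goto_joints(angles): joint-space move.
- claw.move_gripper(opening, squeeze=None): opening from 0.0 (shut) to 1.0 (fully open); squeeze is the grip in N (None keeps the last); returns when the fingers have stopped.
- manip.wait(seconds).
- planner.solve_ik(position, orientation): joint angles nearest the present ones, or None.
- get_state(): the state.
- vision.read_camera(name): name is "scene" or "top" or "wrist"; returns a dict with "frame" (384x512x3 uint8, blue, green, red), "vertical_fov" (degrees; the focal length in pixels is half the picture's height over the tangent of half this angle, whatever the lens; pixels are square), "cx", "cy" (the principal point, pixels), "k1" (the pictures are not rectified: a ray, as slopes to the right and down, at radius r is drawn at 1 + k1 r^2 times it, then the intrinsics apply), "world_from_camera" (4x4, takes a point from camera to world coordinates); the wrist camera has in their place "T_tool_cam" (4x4, takes a point from camera to tool coordinates, whose origin is the TCP and whose axes are the tool frame's). Camera axes: x right, y down, z forward; pixel columns grow to the right and rows downward; lengths in m; the calibration is good to about 2 mm. A picture is of the moment at which its call begins: read the wrist's pose just before it. There is no depth.
A pose or a line that the arm cannot do raises manip.Unreachable and nothing moves.
- workorder.job_done(): hands the job in, once; it reports no verdict.
The state is a dict: "time": time; "joint_positions": joint angles; "qvel": joint speeds; "effort": joint torques, N m; "tcp_pos": TCP position; "tool_rot": TCP orientation; "wrist_force": force on the tool from outside, world axes, zero at the start; "wrist_torque": the same for the moment, N m; "opening": opening from 0.0 (shut) to 1.0 (fully open).
Only numpy, scipy, OpenCV 4.12 (cv2) and the standard library are available. Lean on these libraries where they do the work, as an engineer would, in place of code of your own. Each camera call takes 0.05 s, during which the arm holds its last target.

### The job

The diamond bit stands loose in the open chuck of the leaning engraving spindle, and someone has parked the copper foil reel over it. First slide the reel up off the bit without pulling the bit out, and set it down flat on the cork pad, not dropped. Then turn the chuck sleeve clockwise until all three jaws hold the bit tightly; leave the jar, the rod cup and the chip box alone.

Things in the scene. Friction and masses are not known exactly. Their poses are not given: they have to be found in the camera images.
- spindle: Engraving spindle, fixed to the bench: grey base plate 150 x 110 x 16 mm, blue motor housing 60 mm in diameter, chuck on top. Its axis leans 0.56 rad (32 degrees) from vertical towards its own -x side. Origin on the bench; z up; the plate spans x -35 to 115 mm, y -55 to 55 mm.
- chuck_top (a point): Chuck axis at the sleeve's top face, about 139 mm above the bench; z along the axis, out and up (leaning 0.56 rad). Sleeve: dark ribbed steel ring, one red rib, 44 mm in diameter, from 0 to 34 mm below this point; below it a collar 40-48 mm wide, then (from 50 mm) the 60 mm housing. Open jaw tips stand 6 mm above, within 12 mm of the axis; the bit tip about 39 mm above.
- sleeve (a joint): Sleeve angle, rad: 0 = open, starts at 0 to 0.3, grows when turned clockwise as seen looking down on the bit's tip; the jaws move in 1.35 mm per rad and meet the bit near 1.5 and hold it with over 3 N each from about 1.65; stop at 2.0 (does no harm). Stiff (about 0.3 N m) and stays where it is left. More than one grasp may be needed.
- jaw_a: One of three steel jaws, 12 mm wide and 40 mm long, that the sleeve moves in towards the axis. Origin on the chuck axis 46 mm below the sleeve's top.
- jaw_b: Second jaw, as jaw_a.
- jaw_c: Third jaw, as jaw_a.
- bit: Diamond bit: steel rod 10 mm in diameter, 75 mm long, brass-coloured tip; stands loose on the floor of the chuck's bore, 36 mm below the sleeve's top, and may lean a few degrees until clamped. Origin at the centre of its lower end; z along it to the tip.
- reel: Reel of copper foil, a ring with white core: outer diameter 54 mm, bore 28 mm, 20 mm high, about 80 g. Starts over the bit, lying on the sleeve's top face, so leaning 0.56 rad. Origin at the centre of its lower face, z along its axis (up when it lies flat).
- pad: Square cork pad, 100 x 100 x 4 mm, fixed on the bench. Origin at the centre of its underside.
- jar: White plastic jar with blue lid, 60 mm in diameter, 85 mm high; bystander. Origin at the centre of its underside.
- rodcup: White cup, 68 mm wide, with coloured glass rods standing in it up to 130 mm high; bystander. Origin at the centre of its underside.
- chipbox: Clear box 90 x 70 x 35 mm with a purple latch and glass chips; bystander. Origin at the centre of its underside.

How it is judged:
On the way, in this order (a step that is already met when the one before it is completed fails the run):
1. The reel is lifted clear of the bit's tip, the bit still in the chuck and the sleeve not yet turned (below 0.6 rad) (distance between reel and chuck_top above 0.06 m and contact force between the fingers and reel above 0.5 N and value of joint sleeve below 0.6 rad), for 0.1 s.
2. The reel lies flat on the cork pad, its centre within 25 mm of the pad's, and is let go (horizontal distance between reel and pad below 0.025 m and z of reel in the frame of pad below 0.007 m and angle between reel's own z axis and vertical below 0.1 rad and contact force between the fingers and reel below 0.1 N), for 0.2 s.
3. The sleeve is turned until all three jaws press on the bit with more than 3 N each (sleeve beyond 1.5 rad) (contact force between each of jaw_a, jaw_b, jaw_c and bit above 3 N and value of joint sleeve above 1.5 rad and z of bit in the frame of chuck_top below -0.031 m and angle between the z axis of bit and the z axis of chuck_top, either way round below 0.05 rad), for 0.2 s.
At the end, for the whole second after the job is handed in: Reel flat (0.1 rad) and at rest on the cork pad, centres within 25 mm; bit in the chuck, lower end within 5 mm of the bore floor and in line with the chuck axis within 0.05 rad; sleeve beyond 1.5 rad and each of the three jaws pressing on the bit with over 3 N (all of step 3 and horizontal distance between reel and pad below 0.025 m and z of reel in the frame of pad below 0.007 m and angle between reel's own z axis and vertical below 0.1 rad and linear speed of reel below 0.02 m/s); the robot touches nothing.
It fails at once if The bit is pulled more than 12 mm up out of the chuck (z of bit in the frame of chuck_top above -0.024 m).
It fails at once if The reel is let go more than 20 mm above the cork pad (horizontal distance between reel and pad below 0.06 m and z of reel in the frame of pad above 0.024 m and contact force between the fingers and reel below 0.01 N).
It fails at once if The jar is moved more than 20 mm (distance of jar from where it was at the start of the episode above 0.02 m).
It fails at once if The cup of glass rods is moved more than 20 mm (distance of rodcup from where it was at the start of the episode above 0.02 m).
It fails at once if The box of glass chips is moved more than 20 mm (distance of chipbox from where it was at the start of the episode above 0.02 m).
It also fails if it takes over 62 s, if anything falls off the work surface, if the arm or the gripper's body presses on something with over 40 N, if the wrist force passes 120 N, or if a joint passes its speed limit or range.

## Working session

There is one attempt and no reset: what is moved stays moved. The work goes in short steps, each a Python script; the robot and the scene stay as the last script left them, time stands still between calls to the robot, and variables do not carry over. Pictures are saved under pics/ and viewed, and the job is handed in when it is done.

```bash
ls; mkdir -p pics
python3 - <<'E'
from plant import manip, claw, planner, get_state, vision, workorder
import cv2
print(get_state())
for n in ("scene","top","wrist"):
    d=vision.read_camera(n); cv2.imwrite(f"pics/{n}0.png",d["frame"])
    print(n,{k:v for k,v in d.items() if k!="frame"})
print(manip.tip_reach)
E
```

```text
pics
{'time': 0.0, 'joint_positions': array([ 1.14340251e+00,  1.24464453e-01,  1.65168726e+00,  1.66750626e-05,
        1.36749956e+00, -8.25937062e-02]), 'qvel': array([ 1.58984757e-03, -1.21697602e-03, -4.89890082e-04,  2.84188470e-04,
       -1.72083605e-03, -9.95745201e-05]), 'effort': array([-1.91169100e-03, -4.23602843e+01, -3.65453589e+01, -2.75469392e-04,
        6.87745938e-03,  2.92095116e-06]), 'tcp_pos': array([0.21948487, 0.61120848, 0.24907145]), 'tool_rot': array([ 0.26901739,  1.55434501, -0.27215297]), 'wrist_force': array([-0.08005629, -0.15051667,  0.24396335]), 'wrist_torque': array([ 0.03599229, -0.00201294,  0.00297144]), 'opening': 0.9953183264216373}
scene {'vertical_fov': 51.392922149434796, 'cx': 257.7569984592036, 'cy': 191.90405041372094, 'k1': -0.06162188366641157, 'world_from_camera': array([[ 0.40641539,  0.63356241, -0.65835036,  1.28132009],
       [ 0.91367936, -0.28501942,  0.28974808, -0.28243561],
       [-0.00406914, -0.71927922, -0.69470918,  0.81643646],
       [ 0.        ,  0.        ,  0.        ,  1.        ]])}
top {'vertical_fov': 54.625481325125925, 'cx': 256.5914911467503, 'cy': 192.2727990575629, 'k1': -0.012228624802356312, 'world_from_camera': array([[-0.02482956, -0.98740504,  0.15625229,  0.4521148 ],
       [-0.99966762,  0.02560873,  0.00297519, -0.00720856],
       [-0.00693914, -0.15612648, -0.9877127 ,  1.07004434],
       [ 0.        ,  0.        ,  0.        ,  1.        ]])}
wrist {'vertical_fov': 61.40294988313794, 'cx': 256.327135408005, 'cy': 193.83544759604064, 'k1': -0.08038185837227434, 'T_tool_cam': array([[ 3.89748602e-04, -3.01458789e-01,  9.53479128e-01,
        -1.22485262e-01],
       [ 9.99999633e-01,  8.44376874e-04, -1.41800304e-04,
        -3.08779592e-04],
       [-7.62348778e-04,  9.53478833e-01,  3.01459007e-01,
        -7.71318894e-02],
       [ 0.00000000e+00,  0.00000000e+00,  0.00000000e+00,
         1.00000000e+00]])}
0.019
```

View pics/scene0.png

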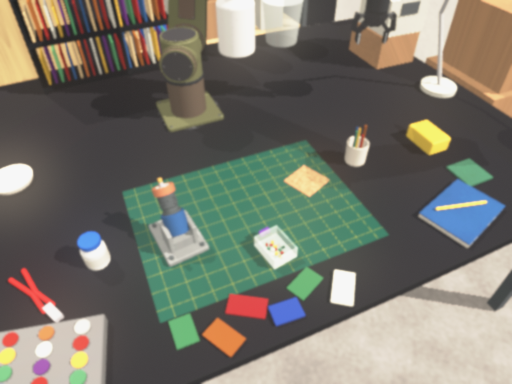

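View pics/top0.png

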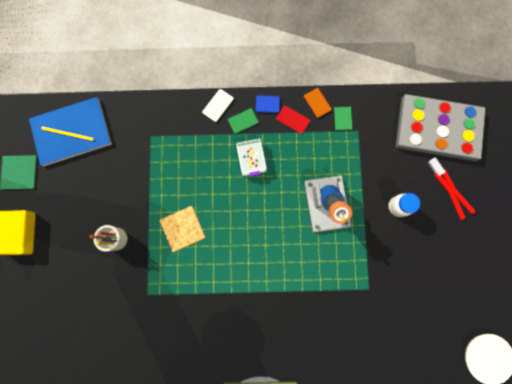

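View pics/wrist0.png

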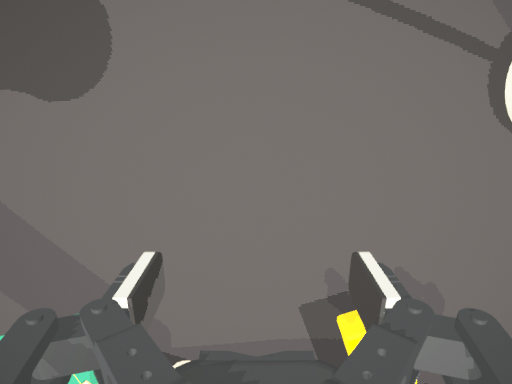

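The scene shows the spindle at about (180,225) with the reel near (163,190), and the pad at (306,180). In the top view the pad is at (183,229), the reel at (341,212), the plate at (328,204), the jar at (404,204), the cup at (110,238) and the box at (252,158). I'll write helpers and measure next.

```bash
cat > h.py <<'E'
import numpy as np, cv2
from scipy.spatial.transform import Rotation as R
def K(d):
    h=d["frame"].shape[0]; f=h/2/np.tan(np.radians(d["vertical_fov"])/2); return f
def Tcam(d,st=None):
    if "world_from_camera" in d: return d["world_from_camera"]
    T=np.eye(4); T[:3,:3]=R.from_rotvec(st["tool_rot"]).as_matrix(); T[:3,3]=st["tcp_pos"]
    return T@d["T_tool_cam"]
def ray(d,uv,T):
    f=K(d); p=np.array([(uv[0]-d["cx"])/f,(uv[1]-d["cy"])/f]); q=p.copy()
    for _ in range(20): q=p/(1+d["k1"]*(q@q))
    v=T[:3,:3]@np.array([q[0],q[1],1.]); return T[:3,3],v/np.linalg.norm(v)
def onplane(d,uv,T,z):
    o,v=ray(d,uv,T); return o+v*(z-o[2])/v[2]
def proj(d,P,T):
    c=np.linalg.inv(T)@np.append(P,1); s=c[:2]/c[2]; s=s*(1+d["k1"]*(s@s)); return s*K(d)+[d["cx"],d["cy"]]
def tri(rays):
    A=np.zeros((3,3));b=np.zeros(3)
    for o,v in rays:
        M=np.eye(3)-np.outer(v,v);A+=M;b+=M@o
    x=np.linalg.solve(A,b); return x,[np.linalg.norm((np.eye(3)-np.outer(v,v))@(x-o)) for o,v in rays]
E
python3 - <<'E'
import cv2
t=cv2.imread("pics/top0.png"); s=cv2.imread("pics/scene0.png")
a=cv2.resize(t[165:245,290:370],None,fx=5,fy=5,interpolation=cv2.INTER_CUBIC)
b=cv2.resize(s[165:275,135:225],None,fx=4,fy=4,interpolation=cv2.INTER_CUBIC)
import numpy as np
c=np.zeros((440,760,3),np.uint8); c[:400,:400]=a; c[:440,400:]=b
cv2.imwrite("pics/z1.png",c)
E
```

```text
(no output)
```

View pics/z1.png

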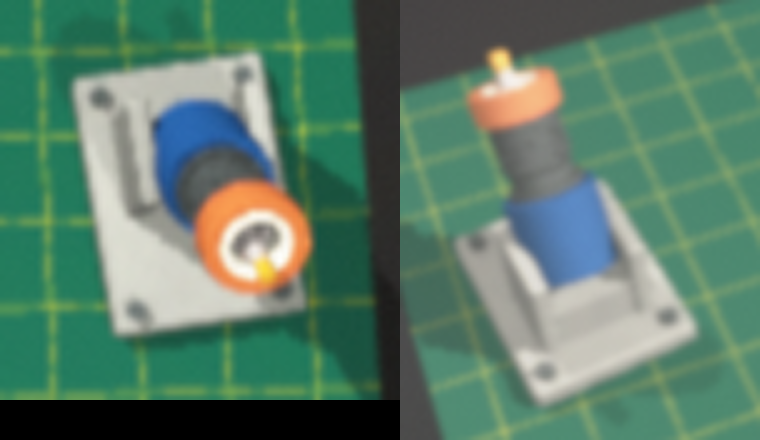

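```bash
cat > m1.py <<'E'
from plant import vision,get_state
from h import *
t=vision.read_camera("top"); s=vision.read_camera("scene")
Tt,Ts=Tcam(t),Tcam(s)
def masks(d):
    im=d["frame"]; hsv=cv2.cvtColor(im,cv2.COLOR_BGR2HSV)
    return im,hsv
def biggest(m,box=None):
    if box:
        z=np.zeros_like(m);x0,y0,x1,y1=box;z[y0:y1,x0:x1]=m[y0:y1,x0:x1];m=z
    cs,_=cv2.findContours(m,cv2.RETR_EXTERNAL,cv2.CHAIN_APPROX_NONE);return max(cs,key=cv2.contourArea)
# pad
for n,d,T,box in (("top",t,Tt,(155,200,215,260)),("scene",s,Ts,(275,155,340,205))):
    _,hsv=masks(d); c=biggest(cv2.inRange(hsv,(8,60,150),(28,255,255)),box)
    r=cv2.minAreaRect(c); h=cv2.approxPolyDP(c,4,True)[:,0]
    P=np.array([onplane(d,p,T,.004)[:2] for p in h]); print(n,"pad",h.tolist(),P.round(4).tolist(),
      "m",onplane(d,r[0],T,.004).round(4), "quad mean",P.mean(0).round(4), [np.linalg.norm(P[i]-P[i-1]).round(4) for i in range(len(P))])
# reel outer
rr=[]
for n,d,T,box in (("top",t,Tt,(320,190,365,230)),("scene",s,Ts,(145,178,180,205))):
    _,hsv=masks(d); c=biggest(cv2.inRange(hsv,(3,90,120),(16,255,255)),box); c=cv2.convexHull(c)
    e=cv2.fitEllipse(c); print(n,"reel",e,cv2.boundingRect(c)); rr.append(ray(d,e[0],T))
print("reel centre",tri(rr))
q=np.array([(75,80),(260,55),(303,305),(115,335)])/5+[290,165]-0.4
P=np.array([onplane(t,p,Tt,.016) for p in q]); print("plate top",P.round(4).tolist())
q=np.array([(455-400,238),(600-400,180),(695-400,330),(540-400,405)])/4+[135,165]-0.4
Q=np.array([onplane(s,p,Ts,.016) for p in q]); print("plate scene",Q.round(4).tolist())
E
python3 m1.py
```

```text
top pad [[191, 206], [160, 220], [172, 251], [204, 237]] [[0.5855, 0.1866], [0.5472, 0.2758], [0.4582, 0.2403], [0.4955, 0.1492]] m [0.5213 0.2124 0.004 ] quad mean [0.5216 0.213 ] [np.float64(0.0975), np.float64(0.0971), np.float64(0.0958), np.float64(0.0984)]
scene pad [[302, 165], [284, 181], [310, 196], [328, 178]] [[0.4571, 0.2332], [0.5006, 0.1478], [0.5892, 0.1877], [0.5435, 0.2761]] m [0.5239 0.2106 0.004 ] quad mean [0.5226 0.2112] [np.float64(0.0965), np.float64(0.0958), np.float64(0.0971), np.float64(0.0996)]
top reel ((339.8482666015625, 211.84315490722656), (21.98347282409668, 23.46030616760254), 136.9891815185547) (329, 201, 23, 23)
scene reel ((163.1859893798828, 189.12998962402344), (13.7404146194458, 24.132078170776367), 70.89436340332031) (152, 182, 23, 16)
reel centre (array([ 0.54343475, -0.21027285,  0.14731953]), [np.float64(0.0001527677648140451), np.float64(0.00015276776481406456)])
plate top [[0.6493, -0.1432, 0.016], [0.6612, -0.2507, 0.016], [0.5166, -0.2663, 0.016], [0.5025, -0.1592, 0.016]]
plate scene [[0.516, -0.2667, 0.016], [0.5041, -0.162, 0.016], [0.6553, -0.1445, 0.016], [0.6716, -0.2498, 0.016]]
```

The measurements match the given sizes: reel centre z 0.147 (expected 0.1475), pad sides about 97 mm, plate about 148 mm, and the reel offset from the plate runs along the plate's long axis. Next I'll plan the poses.

```bash
cat >> h.py <<'E'
YAW=0.115; L=0.56
A=np.array([-np.sin(L)*np.cos(YAW),-np.sin(L)*np.sin(YAW),np.cos(L)])
CT=np.array([0.54343475,-0.21027285,0.14731953])-0.010*A
H0=np.array([-np.sin(YAW),np.cos(YAW),0.]) # horizontal, perp to A
def toolrot(x,phi,y0=H0):
    x=x/np.linalg.norm(x); y=y0-x*(x@y0); y/=np.linalg.norm(y); z=np.cross(x,y)
    M=np.column_stack([x,y,z])@R.from_euler('x',phi).as_matrix()
    return R.from_matrix(M).as_rotvec()
E
python3 - <<'E'
from plant import *
from plant import planner
from h import *
print(A,CT)
for phi in np.arange(-3,3.2,.5):
    o=[]
    for h in (0.12,0.021,-0.004):
        q=planner.solve_ik(CT+A*h,toolrot(-A,phi)); o.append(None if q is None else np.round(q,2).tolist())
    q=planner.solve_ik(np.array([.522,.212,.025]),toolrot(np.array([0,0,-1.]),phi))
    print(round(phi,2),o, "pad",None if q is None else np.round(q,2).tolist())
E
```

```text
[-0.5276776  -0.06095186  0.84725511] [ 0.54871153 -0.20966333  0.13884698]
-3.0 [[-0.71, -0.38, 2.19, 0.49, 0.99, 0.68], [-0.63, -0.18, 2.18, 0.54, 0.78, 0.65], [-0.61, -0.12, 2.17, 0.55, 0.73, 0.64]] pad [0.29, 0.18, 2.0, -0.0, 0.96, 1.89]
-2.5 [[-0.71, -0.38, 2.19, 0.49, 0.99, 1.18], [-0.63, -0.18, 2.18, 0.54, 0.78, 1.15], [-0.61, -0.12, 2.17, 0.55, 0.73, 1.14]] pad [0.29, 0.18, 2.0, -0.0, 0.96, 2.39]
-2.0 [[-0.71, -0.38, 2.19, 0.49, 0.99, 1.68], [-0.63, -0.18, 2.18, 0.54, 0.78, 1.65], [-0.61, -0.12, 2.17, 0.55, 0.73, 1.64]] pad [0.29, 0.18, 2.0, 0.0, 0.96, 2.89]
-1.5 [[-0.71, -0.38, 2.19, 0.49, 0.99, 2.18], [-0.63, -0.18, 2.18, 0.54, 0.78, 2.15], [-0.61, -0.12, 2.17, 0.55, 0.73, 2.14]] pad [0.29, 0.18, 2.0, -0.0, 0.96, -2.9]
-1.0 [[-0.71, -0.38, 2.19, 0.49, 0.99, 2.68], [-0.63, -0.18, 2.18, 0.54, 0.78, 2.65], [-0.61, -0.12, 2.17, 0.55, 0.73, 2.64]] pad [0.29, 0.18, 2.0, -0.0, 0.96, -2.4]
-0.5 [None, None, None] pad [0.29, 0.18, 2.0, -0.0, 0.96, -1.9]
0.0 [[-0.71, -0.38, 2.19, 0.49, 0.99, -2.6], [-0.63, -0.18, 2.18, 0.54, 0.78, -2.63], [-0.61, -0.12, 2.17, 0.55, 0.73, -2.65]] pad 
[... 330 characters left out ...]
pad [0.29, 0.18, 2.0, -0.0, 0.96, -0.4]
1.5 [[-0.71, -0.38, 2.19, 0.49, 0.99, -1.1], [-0.63, -0.18, 2.18, 0.54, 0.78, -1.13], [-0.61, -0.12, 2.17, 0.55, 0.73, -1.15]] pad [0.29, 0.18, 2.0, -0.0, 0.96, 0.1]
2.0 [[-0.71, -0.38, 2.19, 0.49, 0.99, -0.6], [-0.63, -0.18, 2.18, 0.54, 0.78, -0.63], [-0.61, -0.12, 2.17, 0.55, 0.73, -0.65]] pad [0.29, 0.18, 2.0, -0.0, 0.96, 0.6]
2.5 [[-0.71, -0.38, 2.19, 0.49, 0.99, -0.1], [-0.63, -0.18, 2.18, 0.54, 0.78, -0.13], [-0.61, -0.12, 2.17, 0.55, 0.73, -0.15]] pad [0.29, 0.18, 2.0, -0.0, 0.96, 1.1]
3.0 [[-0.71, -0.38, 2.19, 0.49, 0.99, 0.4], [-0.63, -0.18, 2.18, 0.54, 0.78, 0.37], [-0.61, -0.12, 2.17, 0.55, 0.73, 0.35]] pad [0.29, 0.18, 2.0, -0.0, 0.96, 1.6]
```

Run:
```python
from plant import manip, claw, get_state, vision
from h import *
manip.reach(CT+A*0.12,toolrot(-A,np.pi)); manip.wait(0.2)
st=get_state(); d=vision.read_camera("wrist"); T=Tcam(d,st)
print(st["time"],st["tcp_pos"]-(CT+A*.12),st["joint_positions"])
im=d["frame"].copy(); cv2.imwrite("pics/w1raw.png",im)
import pickle; pickle.dump((d,st),open("w1.pkl","wb"))
for h,c in ((0,(0,0,255)),(.02,(0,255,0)),(.039,(255,0,0))):
    u=proj(d,CT+A*h,T); print(h,u); cv2.circle(im,tuple(int(round(x)) for x in u),2,c,-1)
cv2.imwrite("pics/w1.png",im)
```

```text
3.5 [1.99543876e-04 3.22452865e-04 1.44236933e-05] [-0.71367355 -0.38324155  2.19063028  0.48713645  0.99170651  0.54201423]
0 [256.37568955 193.64063646]
0.02 [256.3598096  201.93510498]
0.039 [256.34214251 211.15990587]
```

View pics/w1.png

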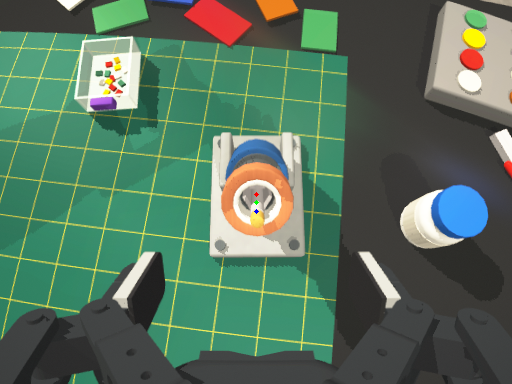

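The wrist view shows the reel ring centred near (257,200) with the bit tip at about (257,219), leaning to the low side. My prediction for the reel's top-face centre was (256.4,201.9). I'll fit the core circle to refine it.

Run:
```python
from h import *
import pickle
d,st=pickle.load(open("w1.pkl","rb")); T=Tcam(d,st); im=d["frame"]
hsv=cv2.cvtColor(im,cv2.COLOR_BGR2HSV)
m=cv2.inRange(hsv,(3,90,100),(16,255,255)); z=np.zeros_like(m); z[150:250,205:310]=m[150:250,205:310]
cs,hi=cv2.findContours(z,cv2.RETR_CCOMP,cv2.CHAIN_APPROX_NONE)
for c,hh in zip(cs,hi[0]):
    if cv2.contourArea(c)>300: print("outer" if hh[3]<0 else "hole",cv2.contourArea(c),cv2.fitEllipse(c))
for h in (0,.02):
    pts=[]
    for th in np.linspace(0,6.28,40):
        e2=np.cross(A,H0); pts.append(proj(d,CT+A*h+.027*(np.cos(th)*H0+np.sin(th)*e2),T))
    print(h,cv2.fitEllipse(np.array(pts,np.float32)))
cv2.imwrite("pics/w1z.png",cv2.resize(im[125:265,200:315],None,fx=4,fy=4,interpolation=cv2.INTER_CUBIC))
e=[c for c,hh in zip(cs,hi[0]) if hh[3]>=0 and cv2.contourArea(c)>300]
if e:
    c=cv2.fitEllipse(e[0])[0]; o,v=ray(d,c,T); P0=CT+.02*A; t=((P0-o)@A)/(v@A); P=o+v*t-P0
    print("offset of top face centre: H0",P@H0," e2(A x H0)",P@np.cross(A,H0),"e2=",np.cross(A,H0))
```

```text
outer 4100.5 ((256.7364501953125, 198.9425811767578), (71.33505249023438, 73.26712036132812), 171.56927490234375)
hole 1845.5 ((256.6983642578125, 202.59591674804688), (48.05135726928711, 49.139549255371094), 98.11929321289062)
0 ((256.37811279296875, 192.5926971435547), (65.43572998046875, 68.59774017333984), 90.109375)
0.02 ((256.3626708984375, 200.69708251953125), (70.15576171875, 74.14598846435547), 90.11090087890625)
offset of top face centre: H0 -0.0002473062926349193  e2(A x H0) 0.000508742244605164 e2= [-0.84165881 -0.09721972 -0.5311862 ]
```

View pics/w1z.png

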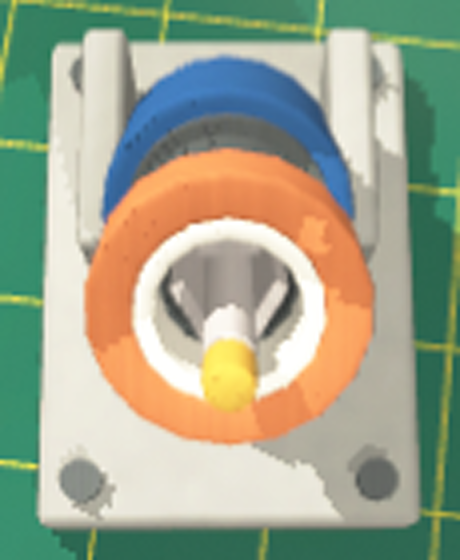

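Run:
```python
from plant import manip, claw, get_state, vision
from h import *
print(manip.servo_line(CT+A*0.020,max_speed=0.08,f_stop=10))
st=get_state(); print(st["time"],(st["tcp_pos"]-CT)@A,st["wrist_force"])
claw.move_gripper(0.45,squeeze=30)
st=get_state(); print(st["time"],st["opening"],(st["tcp_pos"]-CT)@A,st["wrist_force"])
st=get_state(); d=vision.read_camera("wrist"); cv2.imwrite("pics/w2.png",d["frame"])
d=vision.read_camera("scene"); cv2.imwrite("pics/s2.png",cv2.resize(d["frame"][120:280,90:290],None,fx=3,fy=3,interpolation=cv2.INTER_CUBIC))
```

```text
False
4.95 0.020504442192737803 [-0.71497338  0.4579946  -0.95181012]
5.3583 0.6236391087696849 0.02075637595180676 [-5.61760487  0.22378856  4.41566865]
```

View pics/w2.png

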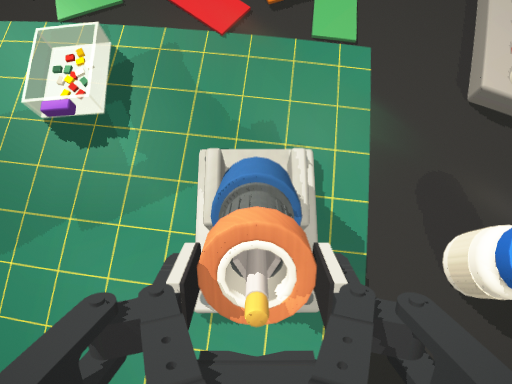

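View pics/s2.png

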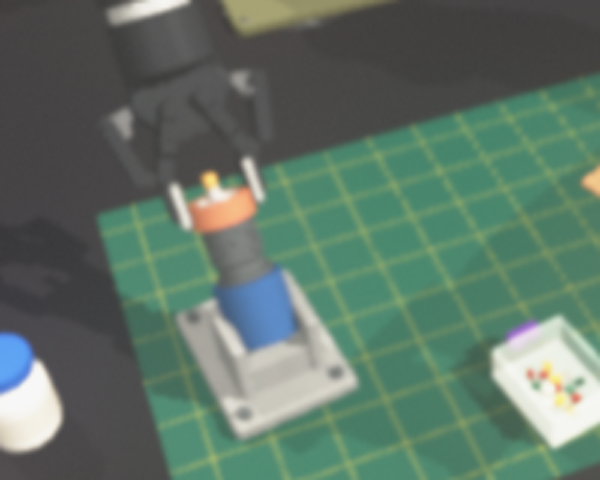

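Both fingers hold the reel: the opening of 0.624 is about 53 mm, against 54 mm nominal. The bit tip shows at (256,308) inside the bore. I'll lift along the axis with a small bias to the low side, where the bit leans.

Run:
```python
from plant import manip, claw, get_state, vision
from h import *
e2=np.cross(A,H0)
manip.servo_line(CT+A*0.040+e2*.002,max_speed=0.04)
st=get_state(); print(st["time"],st["opening"],st["wrist_force"])
manip.servo_line(CT+A*0.075+e2*.003,max_speed=0.06)
manip.servo_line(CT+A*0.115+e2*.002,max_speed=0.1)
manip.wait(.1)
st=get_state(); print(st["time"],st["opening"],st["wrist_force"])
d=vision.read_camera("wrist"); im=d["frame"]
d=vision.read_camera("scene"); z=cv2.resize(d["frame"][130:260,110:230],None,fx=3,fy=3,interpolation=cv2.INTER_CUBIC)
c=np.zeros((390,760,3),np.uint8); c[:384,:400]=im[:,56:456]; c[:390,400:]=z
cv2.imwrite("pics/c3.png",c)
```

```text
6.1083 0.6242535914883967 [-0.14161848 -0.33604492 -1.74635281]
7.4917 0.6273747498699954 [ 0.32089452 -0.22853733 -1.92257528]
```

View pics/c3.png

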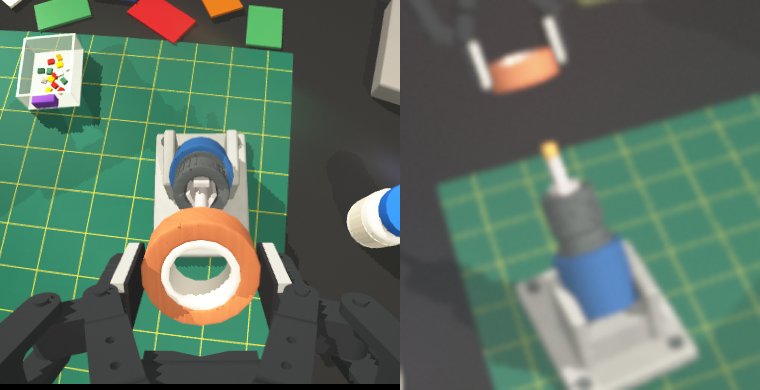

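The reel is clear of the bit and level in the fingers, and the bit is still in the chuck. Now I'll measure where the reel sits in the tool frame and carry it over.

```bash
cat > place1.py <<'E'
from plant import manip, claw, get_state, vision
from h import *
p=get_state()["tcp_pos"]; manip.servo_line(p+[0,0,.04],max_speed=.15)
PAD=np.array([.522,.212,0]); o=toolrot(np.array([0,0,-1.]),2.0)
manip.reach(PAD+[0,0,.12],o); manip.wait(.3)
st=get_state(); d=vision.read_camera("wrist"); im=d["frame"]; cv2.imwrite("pics/w4.png",im)
print(st["time"],st["opening"],st["wrist_force"],st["tcp_pos"])
hsv=cv2.cvtColor(im,cv2.COLOR_BGR2HSV)
m=cv2.inRange(hsv,(3,110,100),(14,255,255)); z=np.zeros_like(m); z[190:340,180:340]=m[190:340,180:340]
cs,hi=cv2.findContours(z,cv2.RETR_CCOMP,cv2.CHAIN_APPROX_NONE)
T=d["T_tool_cam"]
for c,hh in zip(cs,hi[0]):
    if cv2.contourArea(c)>500:
        e=cv2.fitEllipse(c); ov=ray(d,e[0],T); P=ov[0]+ov[1]*(0-ov[0][0])/ov[1][0]
        print(hh[3],e,"tool pt at x=0",P)
pts=np.array([proj(d,[0,.018*np.cos(t),.018*np.sin(t)],T) for t in np.linspace(0,6.2,40)],np.float32); print("model r18",cv2.fitEllipse(pts))
E
python3 place1.py
```

```text
9.975 0.6239141008490615 [ 0.24733103  0.30317594 -0.91838586] [0.52235181 0.21140118 0.1203704 ]
-1 ((256.3147888183594, 266.2807312011719), (117.92625427246094, 118.09197998046875), 135.3363800048828) tool pt at x=0 [ 0.00000000e+00  8.53236465e-05 -5.42848891e-03]
0 ((256.49249267578125, 274.7168273925781), (71.22667694091797, 80.73088073730469), 90.76189422607422) tool pt at x=0 [ 0.          0.00016557 -0.00125628]
model r18 ((256.1122131347656, 275.57061767578125), (71.63201141357422, 82.66023254394531), 90.11000061035156)
```

View pics/w4.png

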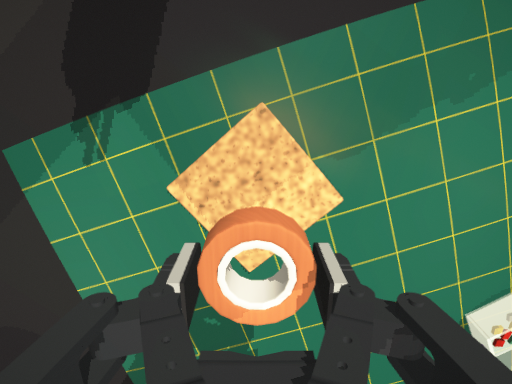

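The reel sits centred in the tool within about 1 mm. The pad's corners show at (262,103), (168,187) and (343,199). I'll check the pad centre against these, then lower.

```bash
cat > place2.py <<'E'
from plant import manip, claw, get_state, vision
from h import *
st=get_state(); d=vision.read_camera("wrist"); T=Tcam(d,st)
q=[onplane(d,u,T,.004) for u in ((262,103),(168,187),(343,199))]
c=(q[1]+q[2])/2; print("pad by wrist",c,"sides",np.linalg.norm(q[0]-q[1]),np.linalg.norm(q[0]-q[2]))
assert np.hypot(*(c[:2]-[.522,.212]))<.008
M=R.from_rotvec(st["tool_rot"]).as_matrix(); off=M@np.array([0,0,-.001])
tgt=np.array([.522,.212,0])*.5+np.array([c[0],c[1],0])*.5-off; tgt[2]=0
manip.servo_line(tgt+[0,0,.045],max_speed=.1); manip.wait(.1)
r=manip.servo_line(tgt+[0,0,.019],max_speed=.02,f_stop=4)
st=get_state(); print(r,st["time"],st["tcp_pos"],st["wrist_force"],st["opening"])
d=vision.read_camera("scene"); cv2.imwrite("pics/s5.png",cv2.resize(d["frame"][110:220,240:370],None,fx=4,fy=4,interpolation=cv2.INTER_CUBIC))
E
python3 place2.py
```

```text
pad by wrist [0.52265906 0.21337359 0.004     ] sides 0.09574964841396794 0.0965137457969226
True 12.025 [0.5218816  0.21170002 0.0246638 ] [ 0.17362403 -0.51532915  4.30158117] 0.6250538944971069
```

View pics/s5.png

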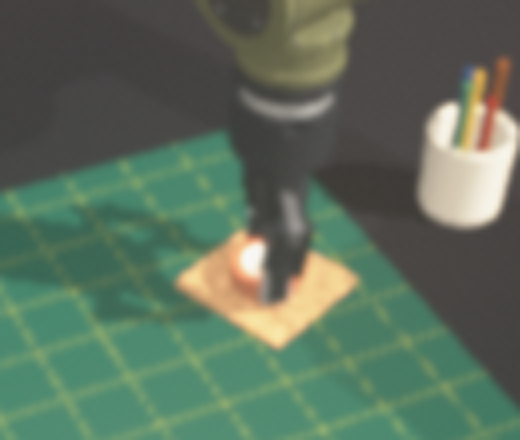

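Contact came at TCP z = 0.0247 (expected 0.024), so the reel is resting on the pad. Releasing it now.

Run:
```python
from plant import manip, claw, get_state, vision
from h import *
p=get_state()["tcp_pos"]; manip.servo_line(p-[0,0,.0007],max_speed=.02)
claw.move_gripper(0.9); manip.wait(.3)
p=get_state()["tcp_pos"]; manip.servo_line(p+[0,0,.09],max_speed=.12); manip.wait(.1)
st=get_state(); print(st["time"],st["opening"],st["wrist_force"])
d=vision.read_camera("wrist"); im=d["frame"]; cv2.imwrite("pics/w6.png",im); T=Tcam(d,st)
hsv=cv2.cvtColor(im,cv2.COLOR_BGR2HSV)
d2=vision.read_camera("top"); z=cv2.resize(d2["frame"][195:265,150:220],None,fx=6,fy=6,interpolation=cv2.INTER_CUBIC)
c=np.zeros((420,820,3),np.uint8); c[:384,:400]=im[:,56:456]; c[:420,400:]=z
cv2.imwrite("pics/c6.png",c[:,:800])
m=cv2.inRange(hsv,(0,0,190),(180,60,255)); z=np.zeros_like(m); z[170:330,180:340]=m[170:330,180:340]
cs,hi=cv2.findContours(z,cv2.RETR_CCOMP,cv2.CHAIN_APPROX_NONE)
for k,hh in zip(cs,hi[0]):
    if cv2.contourArea(k)>300:
        e=cv2.fitEllipse(k); print(hh[3],e,onplane(d,e[0],T,.024))
```

```text
13.9833 0.8957871322057998 [ 0.11956303 -0.23803508  0.31669949]
-1 ((258.1916198730469, 206.44598388671875), (46.98521423339844, 49.178340911865234), 88.33454895019531) [0.52213617 0.21165147 0.024     ]
0 ((259.031005859375, 202.3037109375), (28.58719825744629, 40.024845123291016), 100.25706481933594) [0.52362013 0.21436815 0.024     ]
```

View pics/c6.png

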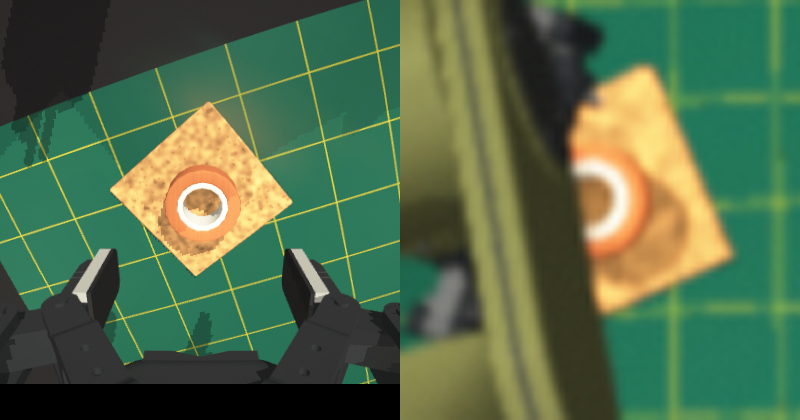

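The reel lies flat and centred on the pad: measured (0.5221,0.2117), pad centre (0.522,0.212). Now to the sleeve.

Run:
```python
from plant import manip, claw, get_state, vision
from h import *
import pickle
p=get_state()["tcp_pos"]; manip.servo_line(p+[0,0,.13],max_speed=.2)
manip.reach(CT+A*0.11,toolrot(-A,1.0)); manip.wait(.2)
st=get_state(); d=vision.read_camera("wrist"); T=Tcam(d,st); im=d["frame"].copy()
pickle.dump((d,st),open("w7.pkl","wb"))
print(st["time"],st["joint_positions"].round(3),st["tcp_pos"]-CT-A*.11,st["wrist_force"],st["wrist_torque"])
e2=np.cross(A,H0)
for h,r,c in ((0,.022,(0,0,255)),(0,.0001,(0,0,255)),(.039,.0001,(255,0,255))):
    for th in np.linspace(0,6.28,60):
        u=proj(d,CT+A*h+r*(np.cos(th)*H0+np.sin(th)*e2),T); im[int(round(u[1])),int(round(u[0]))]=c
cv2.imwrite("pics/w7.png",cv2.resize(im[130:270,160:350],None,fx=4,fy=4,interpolation=cv2.INTER_NEAREST))
```

```text
16.9833 [-0.704 -0.364  2.192  0.49   0.97  -1.601] [2.82813084e-04 4.21749287e-04 3.25900527e-05] [-0.43563649  0.4961021  -0.41736465] [-0.05661632  0.23297225  0.01936729]
```

View pics/w7.png

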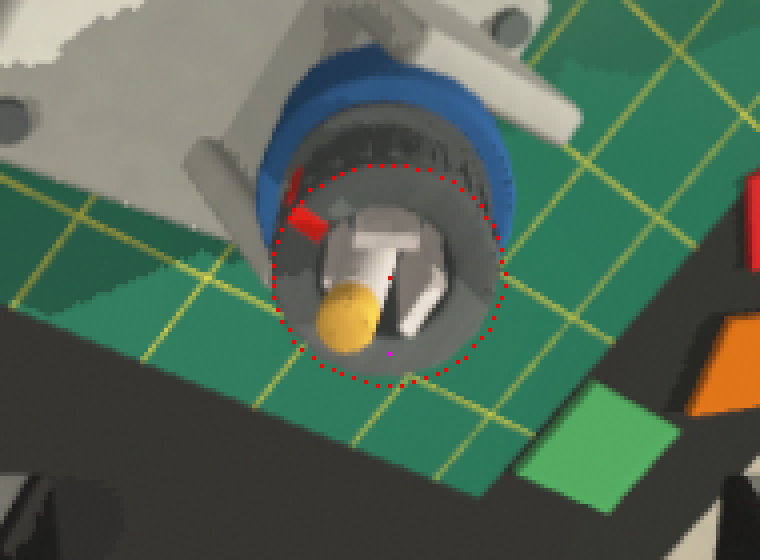

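The sleeve's top face appears as a disc at about x 275–498, y 165–375 in the zoomed picture (pixels there). That puts its centre about 0.8 mm from my axis, towards the low side, and the red rib is at (308,223). I'll apply that correction, approach, and feel for centring with a light grip.

```bash
cat >> h.py <<'E'
CT2=CT+.0004*H0+.0007*np.cross(A,H0)
def tf(st):
    M=R.from_rotvec(st["tool_rot"]).as_matrix(); return (M.T@st["wrist_force"]).round(2),(M.T@st["wrist_torque"]).round(3)
E
python3 - <<'E'
from plant import manip, claw, get_state, vision
from h import *
st=get_state(); claw.move_gripper(1.0)
print(tf(st))
manip.servo_line(CT2+A*.05,max_speed=.12)
print(manip.servo_line(CT2-A*.006,max_speed=.06,f_stop=8)); manip.wait(.1)
st=get_state(); print(st["time"],(st["tcp_pos"]-CT2)@A,tf(st))
im=vision.read_camera("wrist")["frame"]; cv2.imwrite("pics/w8.png",im)
E
```

```text
(array([-0.62, -0.83,  0.7 ]), array([ 0.007,  0.152, -0.148]))
False
19.125 -0.0055841829563336946 (array([-0.15, -0.07,  0.59]), array([ 0.004,  0.139, -0.223]))
```

View pics/w8.png

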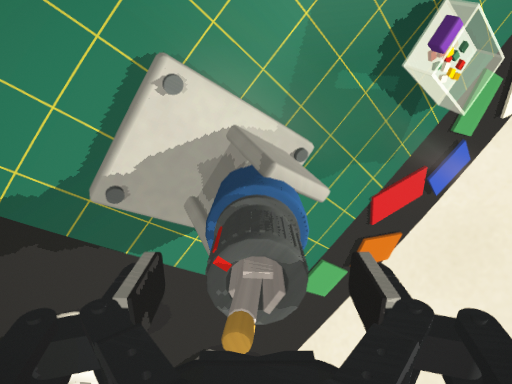

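The fingers straddle the sleeve and the bit tip at (237,335) is clear. Closing lightly.

Run:
```python
from plant import manip, claw, get_state, vision
from h import *
b=get_state(); claw.move_gripper(0.40,squeeze=20); manip.wait(.2)
st=get_state(); print(st["time"],st["opening"],st["opening"]*85,tf(st),tf(b)); M=R.from_rotvec(st["tool_rot"]).as_matrix(); print("defl",M.T@(st["tcp_pos"]-b["tcp_pos"]))
im=vision.read_camera("wrist")["frame"]; cv2.imwrite("pics/w9.png",im)
```

```text
19.8417 0.4965846005186383 42.20969104408425 (array([-5.6 ,  1.45, -1.34]), array([-0.057,  0.496,  0.103])) (array([ 0.68,  0.14, -0.25]), array([-0.003,  0.057, -0.23 ]))
defl [ 0.00015681  0.00013116 -0.00030294]
```

View pics/w9.png

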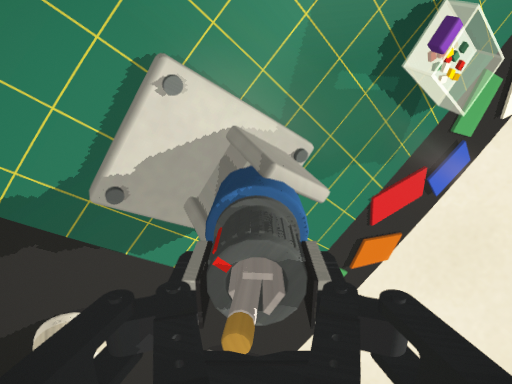

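Lateral force is only about 1.5 N, so the grip is well centred, and 42 mm matches the sleeve. Turning joint 6 in steps now.

Run:
```python
from plant import manip, claw, planner, get_state, vision
from h import *
claw.move_gripper(0.35,squeeze=60)
q0=np.array(planner.solve_ik(CT2-A*.006,toolrot(-A,1.0))); print(q0.round(3),get_state()["joint_positions"].round(3))
for k,a in enumerate((.2,.5,.8)):
    q=q0.copy(); q[5]+=a; manip.goto_joints(q)
    st=get_state(); print(round(st["time"],2),a,st["joint_positions"][5]-q0[5],round(st["opening"],3),*tf(st))
im=vision.read_camera("wrist")["frame"]; cv2.imwrite("pics/w10.png",im)
```

```text
[-0.609 -0.12   2.172  0.556  0.73  -1.647] [-0.609 -0.12   2.172  0.556  0.731 -1.647]
20.42 0.2 0.2010581962758391 0.488 [-7.36  1.65 -3.36] [ 0.265  0.613 -0.166]
20.81 0.5 0.5010433927061122 0.486 [-7.91  0.68 -3.83] [ 0.24   0.576 -0.334]
21.2 0.8 0.8009530410739676 0.488 [-6.21 -0.03 -3.36] [ 0.339  0.511 -0.557]
```

View pics/w10.png

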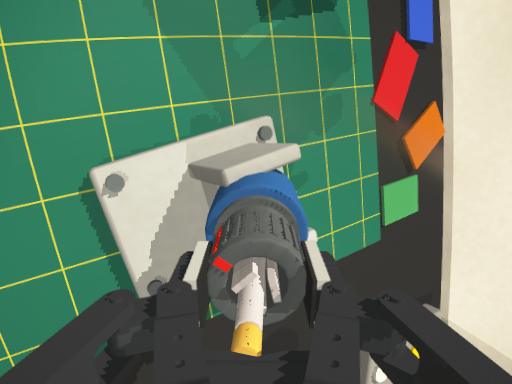

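The red rib stays at (221,264) in the wrist view, so the sleeve turns with the gripper and there is no slip. Continuing.

Run:
```python
from plant import manip, claw, planner, get_state, vision
from h import *
q0=np.array(planner.solve_ik(CT2-A*.006,toolrot(-A,1.0))); q0[5]=-1.647
for a in (1.1,1.3,1.45,1.55,1.65,1.72,1.78):
    q=q0.copy(); q[5]+=a; manip.goto_joints(q); manip.wait(.05)
    st=get_state(); print(round(st["time"],2),a,round(st["joint_positions"][5]-q0[5],3),round(st["opening"],3),*tf(st))
    if tf(st)[1][0]>1.3: break
im=vision.read_camera("wrist")["frame"]; cv2.imwrite("pics/w11.png",im)
```

```text
21.69 1.1 1.101 0.488 [-5.67 -0.32 -3.85] [ 0.327  0.486 -0.591]
22.05 1.3 1.301 0.488 [-6.13  0.19 -3.97] [ 0.295  0.376 -0.725]
22.37 1.45 1.451 0.484 [-5.2  -0.89 -3.04] [ 0.343  0.215 -0.653]
22.67 1.55 1.55 0.49 [-4.61 -0.22 -2.71] [ 0.247  0.252 -0.717]
22.97 1.65 1.649 0.489 [-5.14 -0.58 -3.97] [ 0.325  0.252 -0.742]
23.27 1.72 1.719 0.486 [-5.22 -1.63 -2.42] [ 0.259  0.29  -0.733]
23.57 1.78 1.779 0.489 [-4.84  0.22 -3.65] [ 0.246  0.223 -0.733]
```

View pics/w11.png

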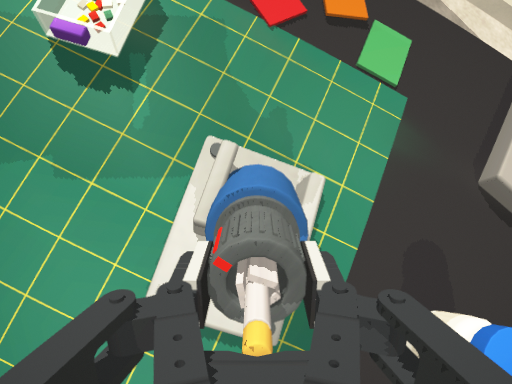

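The rib is still fixed relative to the gripper after 1.78 rad. I'll keep going gently towards the harmless stop for margin.

Run:
```python
from plant import manip, claw, planner, get_state, vision
from h import *
q0=np.array(planner.solve_ik(CT2-A*.006,toolrot(-A,1.0))); q0[5]=-1.647
for a in (1.82,1.86,1.90,1.94):
    q=q0.copy(); q[5]+=a; manip.goto_joints(q); manip.wait(.05)
    st=get_state(); print(round(st["time"],2),a,round(st["joint_positions"][5]-q0[5],3),round(st["opening"],3),*tf(st))
    if tf(st)[1][0]>.8: break
im=vision.read_camera("wrist")["frame"]; cv2.imwrite("pics/w12.png",im)
```

```text
23.92 1.82 1.819 0.488 [-4.24 -0.62 -2.87] [ 0.166  0.245 -0.783]
24.22 1.86 1.858 0.486 [-5.62 -1.14 -3.05] [ 0.207  0.204 -0.774]
24.52 1.9 1.898 0.488 [-5.42 -1.28 -3.96] [ 0.254  0.241 -0.744]
24.82 1.94 1.938 0.488 [-4.48 -1.43 -4.23] [ 0.25   0.267 -0.792]
```

View pics/w12.png

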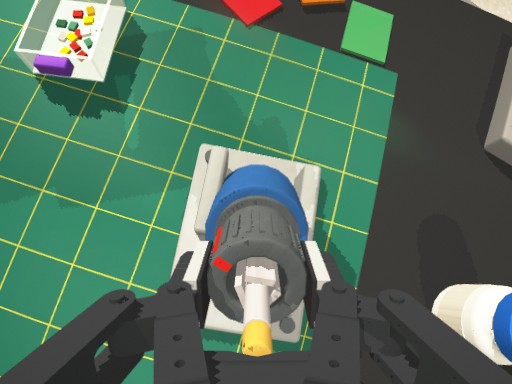

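Run:
```python
from plant import manip, claw, planner, get_state, vision
from h import *
import pickle
claw.move_gripper(1.0); manip.wait(.1)
manip.servo_line(CT2+A*.11,max_speed=.12); manip.wait(.2)
st=get_state(); d=vision.read_camera("wrist"); T=Tcam(d,st); im=d["frame"].copy()
print(st["time"],tf(st))
e2=np.cross(A,H0)
def red(d,T):
    hsv=cv2.cvtColor(d["frame"],cv2.COLOR_BGR2HSV); m=cv2.inRange(hsv,(0,170,120),(6,255,255))|cv2.inRange(hsv,(174,170,120),(180,255,255))
    z=np.zeros_like(m); c=proj(d,CT2,T).astype(int); z[c[1]-35:c[1]+35,c[0]-35:c[0]+35]=m[c[1]-35:c[1]+35,c[0]-35:c[0]+35]
    n,_,s,cc=cv2.connectedComponentsWithStats(z)
    for i in range(1,n):
        if s[i,4]>8:
            o,v=ray(d,cc[i],T); P=o+v*(((CT2-o)@A)/(v@A))-CT2
            print("red",s[i,4],cc[i],"ang",np.arctan2(P@e2,P@H0),"r",np.linalg.norm(P))
d7,s7=pickle.load(open("w7.pkl","rb")); red(d7,Tcam(d7,s7)); red(d,T)
for h,c in ((0,(0,0,255)),(.039,(255,0,255))):
    u=proj(d,CT2+A*h,T); print(h,u); im[int(round(u[1])),int(round(u[0]))]=c
cv2.imwrite("pics/w13.png",cv2.resize(im[130:270,160:350],None,fx=4,fy=4,interpolation=cv2.INTER_NEAREST))
```

```text
26.7917 (array([ 0.41,  0.25, -0.33]), array([-0.012, -0.238, -0.037]))
red 12 [233.   176.25] ang 1.3629037360575813 r 0.024159156942440984
red 48 [236.54166667 185.39583333] ang 1.5478751202250585 r 0.01771750356528619
red 16 [234.75 175.  ] ang -0.6030754960827622 r 0.023599936452573845
red 51 [238.49019608 184.17647059] ang -0.42642644578600286 r 0.01694268073375055
0 [256.8684206  196.87760458]
0.039 [256.85504479 215.90449757]
```

View pics/w13.png

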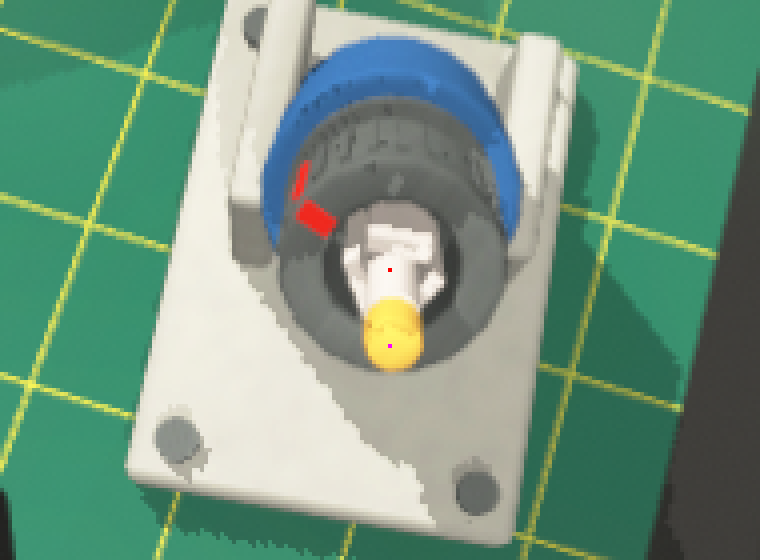

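The red rib turned by about 1.97 rad. The jaws have closed on the bit, and its tip now lies on the predicted axis point. One last look at the reel and bystanders, then I'll hand in.

Run:
```python
from plant import vision
import cv2
cv2.imwrite("pics/f_top.png",vision.read_camera("top")["frame"]); cv2.imwrite("pics/f_scene.png",vision.read_camera("scene")["frame"])
```

```text
(no output)
```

View pics/f_top.png

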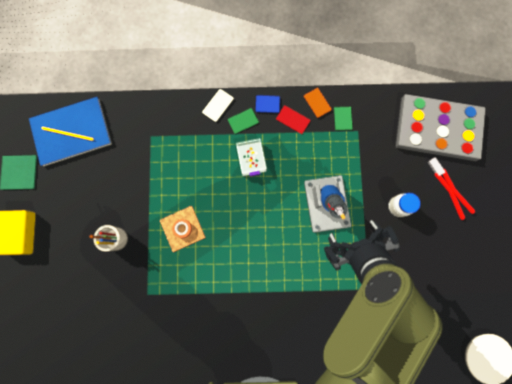

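View pics/f_scene.png

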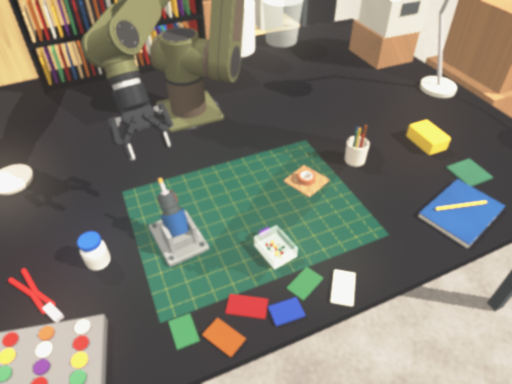

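The reel is centred on the pad, at (183,229) in the top view. The jar (404,204), cup (109,238) and box (252,158) are where they started, and the gripper is clear of everything.

```bash
python3 -c "
from plant import workorder,get_state
workorder.job_done(); print(get_state()['time'])"
```

```text
the job is handed in; nothing more can be done
the job is handed in; nothing more can be done
```

I lifted the reel off the bit along the chuck axis, set it down flat on the cork pad, and turned the chuck sleeve clockwise in a single grasp. The job was handed in after about 27 s of robot time, against the 62 s limit; no verdict is reported.

- **Reel:** when lowered, it touched the pad at the expected height. After release it measured about 0.5 mm from the pad's centre and looked flat.
- **Sleeve:** the gripper turned 1.94 rad, and the red rib measured about 1.97 rad, so there was no noticeable slip.
- **Bit:** its tip sits on the predicted axis point and the jaws look closed on it.
- **Bystanders:** the jar, rod cup and chip box show no movement in the last pictures, and the gripper is clear of everything.

**Not confirmed:** the jaw forces on the bit can't be measured directly. The turning torque stayed at about 0.2–0.3 N m with no rise when the jaws met the bit or near the stop. That the bit is held tightly rests on the turn angle, which is well past the 1.65 rad needed, and on the pictures.

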